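Even out the dog's pack on the hallway balance

TASK

The two bags of the dog's pack must weigh the same, so its sealed treat pots stand on the two pans of the balance by the front door, and one pan has sunk under two pots. Carry over to the high pan the one pot of those two that brings both pans level, stand it upright there directly on the pan floor, and leave the other of the two standing in the low pan.

Things in the scene. Friction and masses are not known exactly. Their poses are not given: they have to be found in the camera images.
- pan_1_floor (a point): Centre of the floor of a balance pan: steel tray, 200 mm (x, roughly away from the robot) by 170 mm (y), 6 mm lip, z up. The large and small pots stand 50 mm either side of it along x, either way round, within 15 mm. The pans are side by side in y, 240 mm apart, either way round, coupled: one sinks as the other rises, up to 16 mm from level (85 mm over the ledge), staying horizontal.
- pan_2_floor (a point): Centre of the floor of the other pan, same size and frame. A medium pot (54 mm across, 62 mm high, about 160 g) stands on its far half, near x = +50 mm, y = 0; its near half (x = -50 mm) is free. The difference in load shifts the pans softly (about 60 N/m, damped); where a pot stands on its pan does not matter.
- small_mid (a point): The small sealed pot, a grey upright cylinder 46 mm across and 46 mm high with a white snap lid, about 80 g; the point is its centre, half-way up, z up.
- large_mid (a point): The large sealed pot, a grey upright cylinder 60 mm across and 78 mm high with a white snap lid, about 240 g; the point is its centre, half-way up, z up.
Not all that is in view belongs to the job. Leave any orange look-alike of the part that bears small_mid alone. Leave any pink look-alike of the part that bears large_mid alone.

How it is judged:
By the outcome, as a careful person would: the job done as asked, in the order asked, and still so for the second after the job is handed in, with the robot touching nothing.
It also fails if it takes over 48 s, if anything falls off the work surface, if the arm or the gripper's body presses on something with over 40 N, if the wrist force passes 120 N, or if a joint passes its speed limit or range.

ROBOT

A 7-joint arm with a two-finger parallel gripper is mounted at the origin on the work surface. World frame = base frame: x ahead of the robot, y to its left, z up, the work surface at z = 0. Lengths are in m, angles in rad, forces in N, time in s.
With the tool pointing down it reaches from about 0.425 to 0.875 m from the base axis. Payload 9.9 kg.
Tool frame: the origin (TCP) lies at the very end of the fingers, on their centre line; the grasp point (between the pads) lies 19 mm behind it; z points along the fingers, y is the direction in which the jaws open and shut (so a half turn about z gives the same grasp; the last joint's range is limited). The gripper opens to 85 mm and grips with 20 to 120 N. Pads are 22 mm wide; open, the fingers measure 114 mm over their backs; the gripper's body (76 mm by 85 mm) begins 54 mm behind the grasp point. The pads swing forward as they close: fully open they stand 13 mm farther back than shut.
Start: joints at [1.212, 0.576, 0.025, 1.437, -0.015, 1.129, -0.057], TCP at [0.183, -0.65, 0.231] pointing down, gripper open.
Joint ranges: [-2.76, 2.76], [-0.34, 2.15], [-1.52, 1.57], [0.19, 2.46], [-1.09, 4.23], [0.17, 1.99], [-2.82, 2.82]. Speed limits (rad/s): [2.22, 2.22, 3.01, 3.01, 3.14, 3.14, 3.14].

INTERFACE

Orientations are given as a unit quaternion [w, x, y, z].
In Python, from station import status, viewer, bot gives the robot as it stands.
- The arm moves only by the tool drive_tool, never from a script. Its argument "moves" is a list that holds one entry, the list of rows, each a list of 6 numbers: the shift along the tool's x, y, z in mm, then the turn, a rotation vector about the tool's x, y, z in rad. In form: [[[dx, dy, dz, rx, ry, rz], ...]]. A call has exactly 8 rows; each row is the pose to reach, as a shift and turn from the pose commanded when the call began, along the tool's axes at that moment; what a row does not reach only later rows make up. A row lasts 1/8 s, in which the tool goes at most 62.5 mm and 10.7 degrees, less where a joint would pass 70% of its speed; a pose out of reach is approached as far as the arm can. A call with a gripper value outside its range is refused whole. "claw" is the opening, from 0 (shut) to 1 (fully open), set as the call begins (left out, the last holds). The fingers move at their own pace and stop on an object; "force" is the grip in N (left out, the last holds). Time passes only in rows, so rows that repeat a pose let the fingers close, or fill a call up. It gives the time, the measured TCP pose, the force and the opening at its end, in the units of the state.
- status.read_state(): the state, without advancing time (a new reading comes with each control period).
- viewer.grab_frame(name): name is "side" or "top" or "wrist"; returns a dict with "pixels" (420x560x3 uint8, blue, green, red), "fx", "fy", "cx", "cy" (pixels), "R" (3x3) and "t" (3): a world point X has camera coordinates R X + t; the wrist camera has in their place "hand_eye" (4x4, takes a point from camera to tool coordinates, whose origin is the TCP and whose axes are the flange's). Camera axes: x right, y down, z forward; pixel columns grow to the right and rows downward; lengths in m; the calibration is good to about 2 mm. The wrist camera is an equidistant fisheye: a pixel r from the principal point sees the ray r / f radians off the axis. A picture is of the moment at which its call begins: read the wrist's pose just before it. There is no depth.
- bot.sign_off(): hands the job in, once; it reports no verdict.
The state is a dict: "t": time; "q": joint angles; "joint_velocities": joint speeds; "joint_torque": joint torques, N m; "tool_pos": TCP position; "tcp_rot": TCP orientation; "ft_force": force on the tool from outside, world axes, zero at the start; "moment": the same for the moment, N m; "opening": opening from 0.0 (shut) to 1.0 (fully open).
Only numpy, scipy, OpenCV 4.12 (cv2) and the standard library are available. Lean on these libraries where they do the work, as an engineer would, in place of code of your own. Each camera call takes 0.05 s, during which the arm holds its last target.

## Working session

There is one attempt and no reset: what is moved stays moved. The work goes in short steps, Python scripts to look and compute and a tool call to move; the robot and the scene stay as the last step left them, time stands still between calls to the robot, and variables do not carry over. Pictures are saved under pics/ and viewed, and the job is handed in when it is done.

Besides the shell and the picture viewer there is one more tool, called after "Request:" as name(argument=value, ...), one argument or row to a line, values as JSON. drive_tool: Moves the arm, as the interface text tells. Its arguments: {"type":"object","properties":{"moves":{"type":"array"},"claw":{"type":"number"},"force":{"type":"number"}},"required":["moves"]}

```bash
mkdir -p pics; ls; python3 - <<'E'
from station import status, viewer, bot
import cv2,numpy as np,pickle
s=status.read_state(); print(s)
for n in ("side","top","wrist"):
    f=viewer.grab_frame(n); cv2.imwrite(f"pics/{n}0.png",f["pixels"])
    pickle.dump(f,open(f"pics/{n}0.pkl","wb"))
    print(n,{k:np.round(np.array(v),4).tolist() for k,v in f.items() if k!="pixels"})
E
```

```text
pics
{'t': 0.0, 'q': array([ 1.21221422,  0.57654905,  0.0247782 ,  1.43791999, -0.01499672,
        1.12901919, -0.05652024]), 'joint_velocities': array([ 0.0008141 , -0.0009406 ,  0.0002462 ,  0.00160398, -0.00087165,
        0.0004788 ,  0.00133318]), 'joint_torque': array([-1.44589947e-03, -7.65766382e+01,  2.24984765e+00, -2.85969454e+01,
        1.52094924e-02,  1.26438180e-02,  5.18321087e-05]), 'tool_pos': array([ 0.18306609, -0.64921464,  0.23042558]), 'tcp_rot': array([-8.43712442e-04,  9.90571503e-01,  1.36994030e-01, -1.45654142e-04]), 'ft_force': array([ 0.08193078,  0.19555648, -0.16472679]), 'moment': array([-0.02880573,  0.0130578 , -0.00718561]), 'opening': 0.9978418938274058}
side {'fx': 416.4748, 'fy': 416.4748, 'cx': 275.6509, 'cy': 211.6764, 'R': [[-0.8393, -0.5435, -0.013], [-0.3142, 0.5044, -0.8043], [0.4437, -0.6709, -0.5941]], 't': [0.4605, 0.2666, 0.4867]}
top {'fx': 408.6986, 'fy': 408.6986, 'cx': 278.3922, 'cy': 213.2874, 'R': [[-0.0135, -0.9998, -0.0166], [-0.9946, 0.0152, -0.1031], [0.1034, 0.0151, -0.9945]], 't': [0.0026, 0.5618, 0.7799]}
wrist {'fx': 325.1923, 'fy': 325.1923, 'cx': 277.9911, 'cy': 208.7524, 'hand_eye': [[-0.0005, -0.9591, -0.2831, 0.0723], [1.0, -0.0006, 0.0005, 0.0008], [-0.0007, -0.2831, 0.9591, -0.1419], [0.0, 0.0, 0.0, 1.0]]}
```

View pics/side0.png

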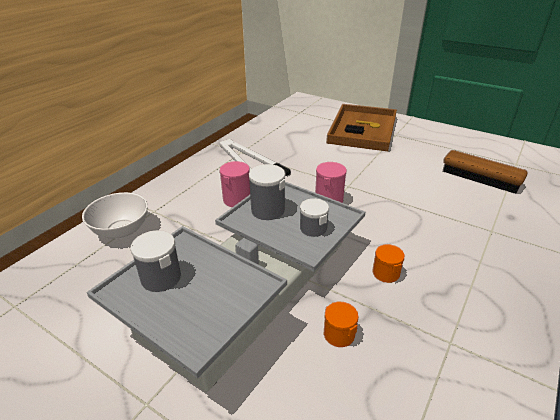

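View pics/top0.png

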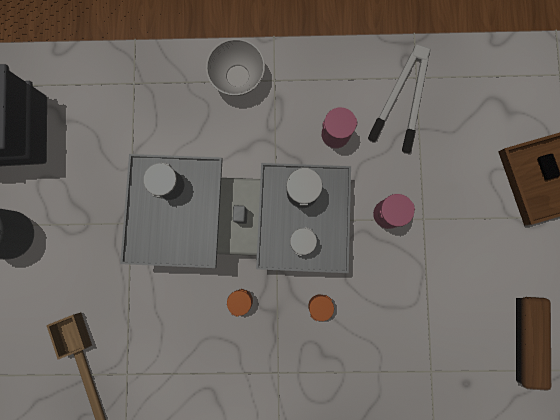

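View pics/wrist0.png

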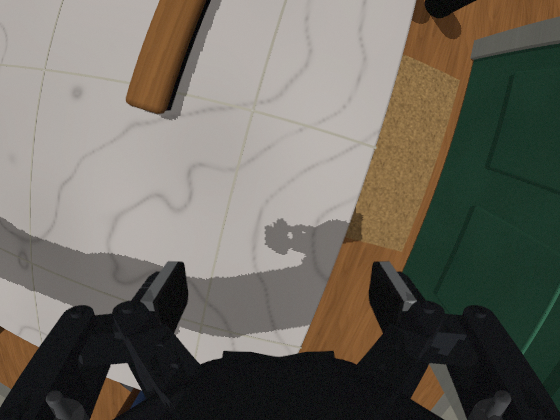

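```bash
cat > h.py <<'E'
import numpy as np,cv2
def ray(f,u,v):
    R=np.array(f["R"]);t=np.array(f["t"])
    d=R.T@np.array([(u-f["cx"])/f["fx"],(v-f["cy"])/f["fy"],1.]); return -R.T@t,d/np.linalg.norm(d)
def atz(f,u,v,z):
    o,d=ray(f,u,v); return o+d*(z-o[2])/d[2]
def tri(f,p,g,q):
    A=[];b=[]
    M=np.zeros((3,3));c=np.zeros(3);L=[]
    for F,P in((f,p),(g,q)):
        o,d=ray(F,*P);m=np.eye(3)-np.outer(d,d);M+=m;c+=m@o;L.append((o,d))
    X=np.linalg.solve(M,c)
    return X,[np.linalg.norm(np.cross(X-o,d)) for o,d in L]
def proj(f,X):
    c=np.array(f["R"])@np.array(X)+np.array(f["t"]); return [f["fx"]*c[0]/c[2]+f["cx"],f["fy"]*c[1]/c[2]+f["cy"]]
E
python3 - <<'E'
import pickle,cv2,numpy as np
for n,rois in (("top",[(135,155,90,50),(280,160,50,50),(283,222,45,40)]),("side",[(125,225,60,55),(240,160,50,60),(292,190,45,50)])):
    f=pickle.load(open(f"pics/{n}0.pkl","rb"));im=f["pixels"]
    x0,y0=(100,130) if n=="top" else (80,140)
    w,h=(270,150) if n=="top" else (300,260)
    cv2.imwrite(f"pics/{n}z.png",cv2.resize(im[y0:y0+h,x0:x0+w],None,fx=min(800/w,600/h),fy=min(800/w,600/h),interpolation=cv2.INTER_CUBIC))
    print(n,min(800/w,600/h))
    g=cv2.cvtColor(im,cv2.COLOR_BGR2GRAY)
    for (x,y,w,h) in rois:
        s=g[y:y+h,x:x+w]; T,m=cv2.threshold(s,0,255,cv2.THRESH_OTSU)
        if n=="side": m=((s>165)*255).astype(np.uint8)
        k,l,st,ce=cv2.connectedComponentsWithStats(m)
        i=1+np.argmax(st[1:,4]); print(T,st[i]+np.array([x,y,0,0,0]),ce[i]+[x,y])
E
```

```text
top 2.962962962962963
84.0 [ 135  155   90   50 3566] [177.61721817 177.85277622]
88.0 [ 280  167   50   43 1669] [302.2762133  185.20970641]
115.0 [290 227  27  28 540] [303.00185185 240.76111111]
side 2.3076923076923075
141.0 [ 125  225   60   40 1187] [151.70261163 243.31760741]
131.0 [240 160  50  24 772] [265.95854922 170.15284974]
127.0 [300 198  29  18 396] [313.94444444 206.4040404 ]
```

View pics/topz.png

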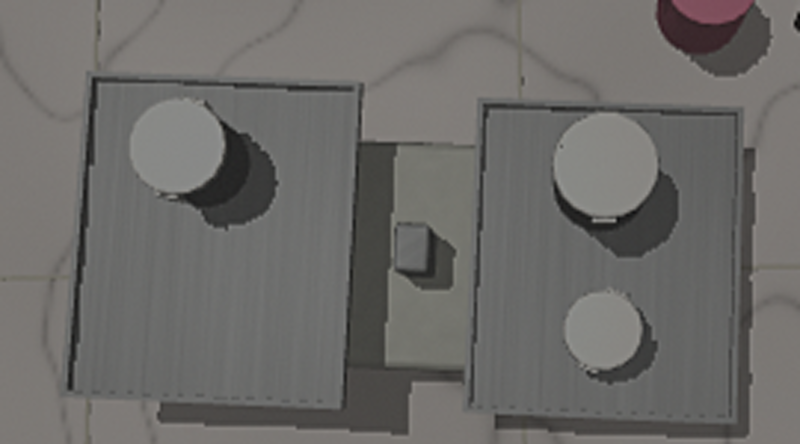

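View pics/sidez.png

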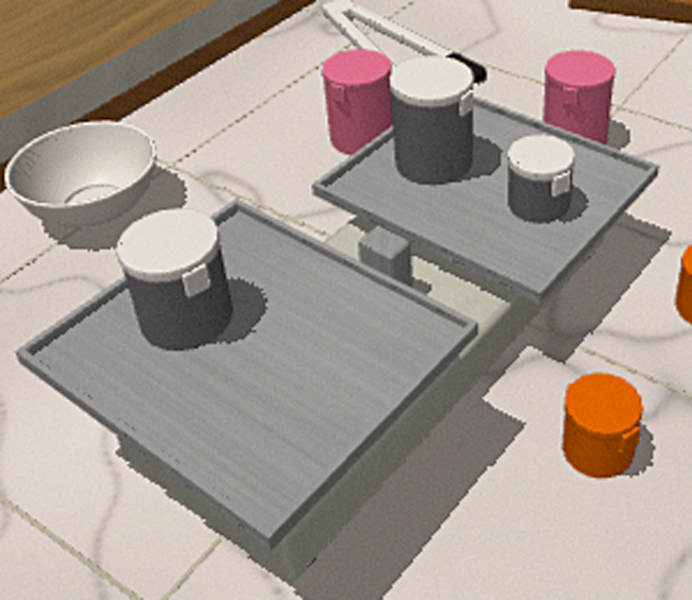

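```bash
python3 - <<'E'
import pickle,numpy as np
from h import *
T=pickle.load(open("pics/top0.pkl","rb"));S=pickle.load(open("pics/side0.pkl","rb"))
tz=lambda x,y:(x/2.963+100-.33,y/2.963+130-.33); sz=lambda x,y:(x/2.3077+80-.3,y/2.3077+140-.3)
P={"lowTL":((479,99),(314,187)),"lowBL":((465,408),(541,298)),"lowBR":((735,420),(657,170)),
"hiTL":((88,72),(18,353)),"hiBL":((68,393),(272,541)),"hiBR":((342,408),(476,325)),"hiTR":((362,83),(237,203)),
"small":((603,330),(541.5,154)),"large":((606,163),(432,79)),"med":((177,146),(168,242))}
R={}
for k,(a,b) in P.items():
    X,e=tri(T,tz(*a),S,sz(*b)); R[k]=X; print(k,np.round(X*1e3,1),np.round(np.array(e)*1e3,1))
print(np.linalg.norm(R["lowTL"]-R["lowBL"]),np.linalg.norm(R["lowBR"]-R["lowBL"]))
print("low c",(R["lowTL"]+R["lowBR"])/2,"hi c",(R["hiTL"]+R["hiBR"])/2,(R["hiTR"]+R["hiBL"])/2)
for k,a in (("lo",("lowTL","lowBL")),("hi",("hiTL","hiBL"))):
    d=R[a[0]]-R[a[1]];print(k,"yaw of x axis deg",np.degrees(np.arctan2(d[1],d[0])))
for z in (.110,.115,.120):print(atz(T,*tz(603,330),z), atz(S,*sz(541.5,154),z))
E
```

```text
lowTL [653.8  25.1  72.3] [0.3 0.3]
lowBL [456.7  35.5  68.8] [0.7 0.7]
lowBR [ 447.6 -132.8   69.6] [0.1 0.1]
hiTL [667.3 264.7 105.6] [0.2 0.2]
hiBL [470.4 274.  100.3] [0.1 0.1]
hiBR [460.  107.4 104.6] [0.9 0.9]
hiTR [658.5  95.8 103. ] [0.7 0.7]
small [503.6 -49.5 114.2] [0.4 0.4]
large [598.  -52.1 144.2] [0.3 0.3]
med [609.3 191.6 161.1] [0.4 0.4]
0.19746035752335317 0.1684628944439595
low c [ 0.5506926  -0.05383375  0.07098923] hi c [0.56363336 0.18605809 0.10507208] [0.56442457 0.18492868 0.10163619]
lo yaw of x axis deg -3.008465292797954
hi yaw of x axis deg -2.710375436021059
[ 0.50343405 -0.04982311  0.11      ] [ 0.50666056 -0.05453571  0.11      ]
[ 0.50325953 -0.04960111  0.115     ] [ 0.5035015  -0.04831704  0.115     ]
[ 0.50308501 -0.0493791   0.12      ] [ 0.50034245 -0.04209838  0.12      ]
```

```bash
cat >> h.py <<'E'
from scipy.spatial.transform import Rotation as Ro
def plan(s,pos,yaw=None):
    """shift (mm) and rotvec in tool axes to go to pos with tool x at world yaw (deg), tool down"""
    q=s["tcp_rot"];R0=Ro.from_quat([q[1],q[2],q[3],q[0]])
    d=R0.inv().apply(np.array(pos)-s["tool_pos"])*1e3
    r=np.zeros(3)
    if yaw is not None: r=(R0.inv()*(Ro.from_euler("z",yaw,degrees=True)*Ro.from_euler("x",180,degrees=True))).as_rotvec()
    return np.round(d,1),np.round(r,3)
E
python3 - <<'E'
from station import status
from h import *
s=status.read_state(); print(s["t"],plan(s,[.503,-.05,.231],-3))
E
```

```text
0.15 (array([ 4.706e+02, -4.901e+02,  2.000e-01]), array([-0.001,  0.   ,  0.327]))
```

Request:
drive_tool(
  moves=[
    [[30,-31,0,0,0,0.03],[70,-73,0,0,0,0.06],[110,-115,0,0,0,0.1],[150,-156,0,0,0,0.14],[190,-198,0,0,0,0.18],[230,-240,0,0,0,0.22],[265,-276,0,0,0,0.26],[280,-292,0,0,0,0.3]],
  ],
  claw=1,
  force=30,
)

```text
t: 1.15
tool_pos: [0.3748, -0.2897, 0.2313]
tcp_rot: [-0.0, 1.0, -0.011, 0.0]
ft_force: [-0.7, -0.7, -0.3]
opening: 0.998
```

```bash
python3 - <<'E'
from station import status
from h import *
s=status.read_state(); print(s["t"],s["q"],s["tool_pos"],s["ft_force"],plan(s,[.5034,-.0497,.2],-3))
E
```

```text
1.15 [ 0.54772335  0.27873579  0.01558859  1.94914413 -0.00652907  0.91394207
 -1.02680501] [ 0.37475166 -0.28972819  0.23132034] [-0.70841819 -0.74692619 -0.28813636] (array([ 123.2, -242.9,   31.6]), array([-0.001, -0.   ,  0.03 ]))
```

Request:
drive_tool(
  moves=[
    [[15,-30,0,0,0,0.01],[40,-80,2,0,0,0.02],[68,-134,8,0,0,0.03],[94,-185,15,0,0,0.03],[112,-222,22,0,0,0.03],[121,-238,28,0,0,0.03],[123,-243,31,0,0,0.03],[123,-243,31,0,0,0.03]],
  ],
)

```text
t: 2.15
tool_pos: [0.5019, -0.054, 0.2001]
tcp_rot: [0.0, 1.0, -0.028, -0.0]
ft_force: [0.7, 0.5, 0.4]
opening: 0.998
```

```bash
python3 - <<'E'
from station import status,viewer
from h import *
import pickle
s=status.read_state(); print(s["t"],s["q"],s["tool_pos"],s["ft_force"],plan(s,[.5034,-.0497,.076],-3))
f=viewer.grab_frame("wrist");cv2.imwrite("pics/w1.png",f["pixels"])
pickle.dump((s,f),open("pics/w1.pkl","wb"))
f=viewer.grab_frame("side");cv2.imwrite("pics/s1.png",f["pixels"])
E
```

```text
2.15 [ 0.06957829  0.35936025 -0.07616743  1.92052117  0.03593851  0.86394088
 -1.65241755] [ 0.50190518 -0.05403805  0.20007747] [0.65680127 0.48041447 0.37437244] (array([  1.4,  -4.5, 124.1]), array([ 0.001,  0.001, -0.004]))
```

View pics/w1.png

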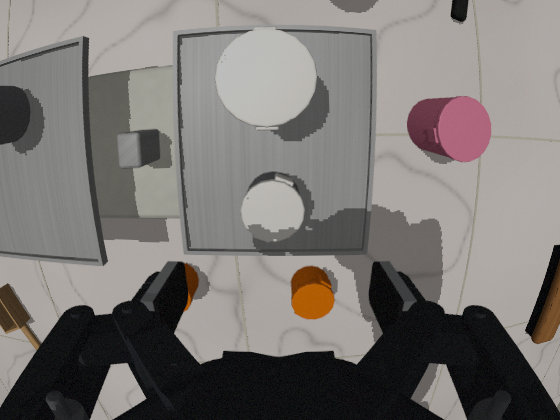

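View pics/s1.png

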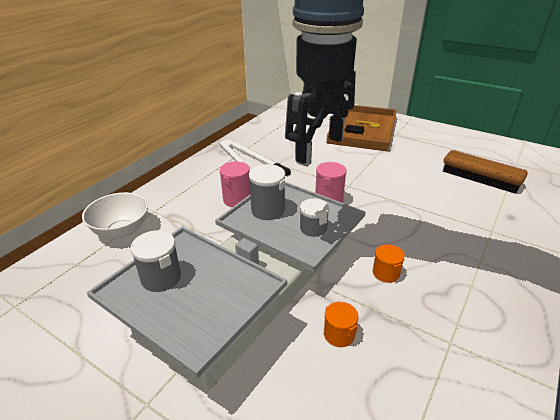

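```bash
cat >> h.py <<'E'
def watz(s,f,u,v,z):
    dx,dy=(u-f["cx"])/f["fx"],(v-f["cy"])/f["fy"];th=np.hypot(dx,dy)
    d=np.array([np.sin(th)*dx/th,np.sin(th)*dy/th,np.cos(th)])
    H=np.array(f["hand_eye"]);q=s["tcp_rot"];R0=Ro.from_quat([q[1],q[2],q[3],q[0]])
    o=R0.apply(H[:3,3])+s["tool_pos"];D=R0.apply(H[:3,:3]@d)
    return o+D*(z-o[2])/D[2]
E
python3 - <<'E'
from h import *
import pickle
s,f=pickle.load(open("pics/w1.pkl","rb"))
for n,u,v,z in (("small",273,210,.114),("smallL",241.5,210,.114),("smallR",304.5,210,.114),("large",266,77.5,.145),("pan",188,254,.072),("pan",366,252,.072)): print(n,watz(s,f,u,v,z))
E
```

```text
small [ 0.50629184 -0.05144055  0.114     ]
smallL [ 0.50761334 -0.02831424  0.114     ]
smallR [ 0.50496807 -0.07450195  0.114     ]
large [ 0.59771939 -0.05315555  0.145     ]
pan [0.45542608 0.03195198 0.072     ]
pan [ 0.44800824 -0.13388761  0.072     ]
```

```bash
python3 - <<'E'
from station import status
from h import *
s=status.read_state(); print(s["t"],s["tool_pos"],s["tcp_rot"],s["ft_force"],plan(s,[.5045,-.0505,.077],-3))
E
```

```text
2.25 [ 0.50201507 -0.05446845  0.20048523] [ 3.24694804e-04  9.99587511e-01 -2.87175806e-02 -5.35049233e-05] [-0.77130257 -0.36953872  0.64971678] (array([  2.3,  -4.2, 123.5]), array([ 0.001,  0.   , -0.005]))
```

Request:
drive_tool(
  moves=[
    [[2,-4,10,0,0,0],[2,-4,35,0,0,0],[2,-4,65,0,0,0],[2,-4,90,0,0,0],[2,-4,108,0,0,0],[2,-4,119,0,0,0],[2,-4,123,0,0,0],[2,-4,123,0,0,0]],
  ],
  claw=1,
)

```text
t: 3.25
tool_pos: [0.5049, -0.049, 0.0774]
tcp_rot: [-0.0, 1.0, -0.028, 0.0]
ft_force: [0.2, -0.5, 0.1]
opening: 1.002
```

```bash
python3 - <<'E'
from station import status,viewer
from h import *
import pickle
s=status.read_state(); print(s["t"],s["tool_pos"],s["ft_force"],plan(s,[.5045,-.0505,.077],-3))
f=viewer.grab_frame("wrist");cv2.imwrite("pics/w2.png",f["pixels"])
pickle.dump((s,f),open("pics/w2.pkl","wb"))
E
```

```text
3.25 [ 0.50485597 -0.04902132  0.07743526] [ 0.18586965 -0.4542819   0.05021196] (array([-0.3,  1.5,  0.4]), array([-0.   , -0.   , -0.003]))
```

View pics/w2.png

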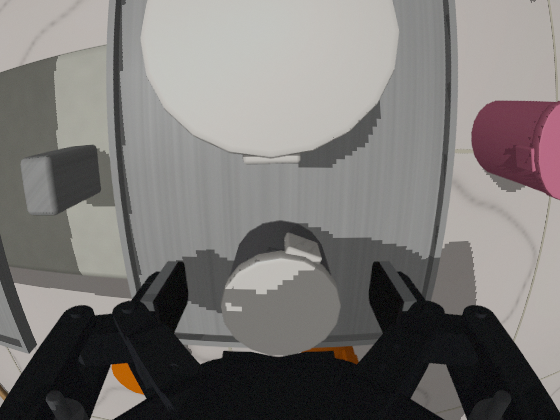

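Request:
drive_tool(
  moves=[
    [[0,0,0,0,0,0],[0,0,0,0,0,0],[0,0,0,0,0,0],[0,0,0,0,0,0],[0,0,0,0,0,0],[0,0,0,0,0,0],[0,0,0,0,0,0],[0,0,0,0,0,0]],
  ],
  claw=0,
  force=30,
)

```text
t: 4.3
tool_pos: [0.5049, -0.049, 0.0778]
tcp_rot: [0.0, 1.0, -0.028, 0.0]
ft_force: [-0.8, 0.4, 5.0]
opening: 0.531
```

```bash
python3 - <<'E'
from station import status,viewer
from h import *
s=status.read_state(); print(s["t"],s["tool_pos"],s["ft_force"],s["opening"]*85)
f=viewer.grab_frame("wrist");cv2.imwrite("pics/w3.png",f["pixels"])
E
```

```text
4.3 [ 0.50494418 -0.0489819   0.07778304] [-0.79664568  0.43145305  4.99107601] 45.142549188827886
```

View pics/w3.png

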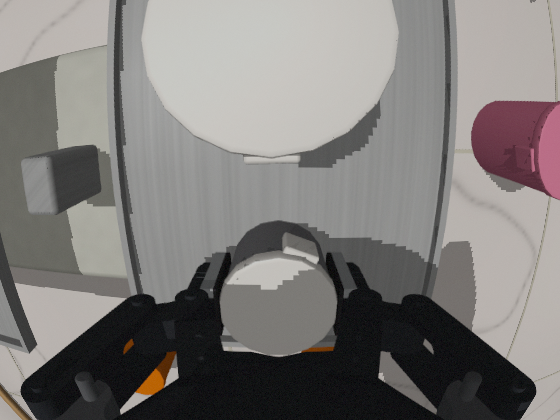

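Request:
drive_tool(
  moves=[
    [[0,0,-3,0,0,0],[0,0,-12,0,0,0],[0,0,-28,0,0,0],[0,0,-48,0,0,0],[0,0,-70,0,0,0],[0,0,-88,0,0,0],[0,0,-97,0,0,0],[0,0,-100,0,0,0]],
  ],
)

```text
t: 5.35
tool_pos: [0.5048, -0.049, 0.1778]
tcp_rot: [0.0, 1.0, -0.028, 0.0]
ft_force: [-0.2, -1.2, -1.1]
opening: 0.531
```

```bash
python3 - <<'E'
from station import status,viewer
from h import *
import pickle
s=status.read_state(); print(s["t"],s["tool_pos"],s["ft_force"],s["opening"]*85,plan(s,[.515,.188,.18],-3))
for n in ("side","top","wrist"):
    f=viewer.grab_frame(n);cv2.imwrite(f"pics/{n}4.png",f["pixels"]); pickle.dump((s,f),open(f"pics/{n}4.pkl","wb"))
E
```

```text
5.35 [ 0.50480515 -0.0489692   0.17776535] [-0.19516991 -1.22078354 -1.10754626] 45.17352697644466 (array([  -2.9, -237.2,   -2.2]), array([-0.   , -0.001, -0.003]))
```

View pics/side4.png

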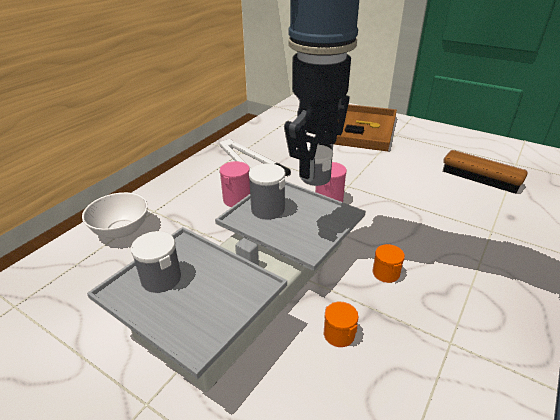

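View pics/wrist4.png

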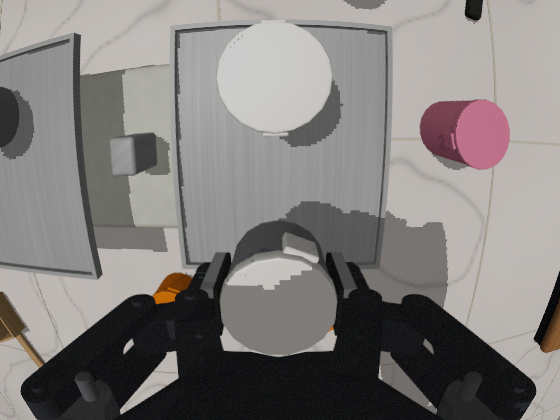

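Request:
drive_tool(
  moves=[
    [[0,-20,0,0,0,0],[-1,-58,0,0,0,0],[-1,-100,0,0,0,0],[-2,-145,0,0,0,0],[-2,-185,0,0,0,0],[-3,-217,0,0,0,0],[-3,-233,0,0,0,0],[-3,-237,0,0,0,0]],
  ],
)

```text
t: 6.5
tool_pos: [0.5146, 0.1881, 0.1768]
tcp_rot: [0.0, 1.0, -0.027, -0.0]
ft_force: [-0.4, -1.0, -0.8]
opening: 0.534
```

```bash
python3 - <<'E'
from station import status,viewer
from h import *
import pickle
for n in ("side","wrist"):
    s=status.read_state()
    f=viewer.grab_frame(n);cv2.imwrite(f"pics/{n}5.png",f["pixels"]); pickle.dump((s,f),open(f"pics/{n}5.pkl","wb"))
print(s["t"],s["tool_pos"],s["ft_force"],s["opening"]*85,plan(s,[.515,.188,.18],-3))
E
```

```text
6.55 [0.51472969 0.18774154 0.17691314] [ 0.56952886  0.64593352 -0.83893718] 45.5212767000612 (array([ 0.3, -0.3, -3.1]), array([ 0.001,  0.001, -0.003]))
```

View pics/side5.png

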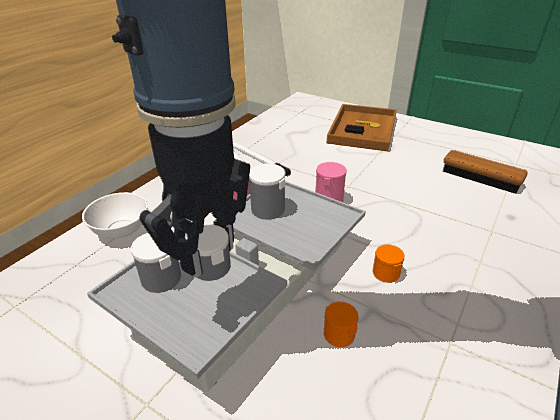

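View pics/wrist5.png

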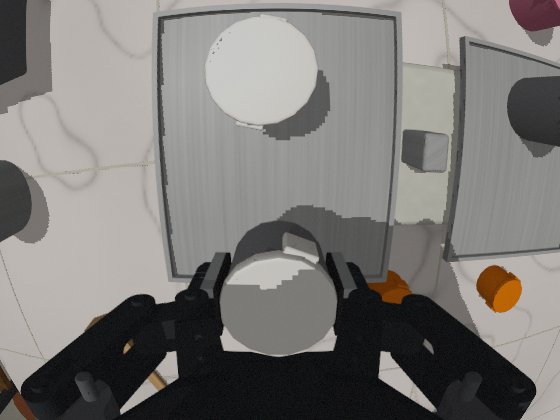

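Request:
drive_tool(
  moves=[
    [[0,0,8,0,0,0],[0,0,24,0,0,0],[0,0,42,0,0,0],[0,0,56,0,0,0],[0,0,64,0,0,0],[0,0,69,0,0,0],[0,0,72,0,0,0],[0,0,75,0,0,0]],
  ],
)

```text
t: 7.6
tool_pos: [0.515, 0.1879, 0.1025]
tcp_rot: [-0.0, 1.0, -0.028, 0.0]
ft_force: [-0.9, -0.5, -0.4]
opening: 0.528
```

Request:
drive_tool(
  moves=[
    [[0,0,2,0,0,0],[0,0,4,0,0,0],[0,0,6,0,0,0],[0,0,8,0,0,0],[0,0,9,0,0,0],[0,0,9,0,0,0],[0,0,9,0,0,0],[0,0,9,0,0,0]],
  ],
)

```text
t: 8.6
tool_pos: [0.5149, 0.1879, 0.0934]
tcp_rot: [-0.0, 1.0, -0.028, 0.0]
ft_force: [0.7, 0.6, 0.4]
opening: 0.533
```

```bash
python3 - <<'E'
from station import status,viewer
from h import *
import pickle
for n in ("side","top","wrist"):
    s=status.read_state()
    f=viewer.grab_frame(n);cv2.imwrite(f"pics/{n}6.png",f["pixels"]); pickle.dump((s,f),open(f"pics/{n}6.pkl","wb"))
print(s["t"],s["tool_pos"],s["ft_force"],s["opening"]*85)
E
```

```text
8.7 [0.51484026 0.18791384 0.09336026] [ 1.0678212  -0.22094119  0.00418933] 45.44048726009339
```

View pics/side6.png

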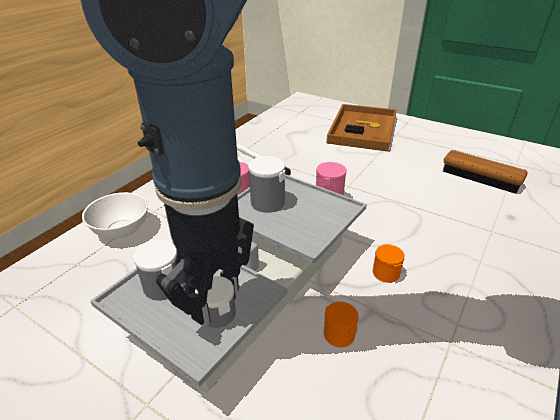

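View pics/wrist6.png

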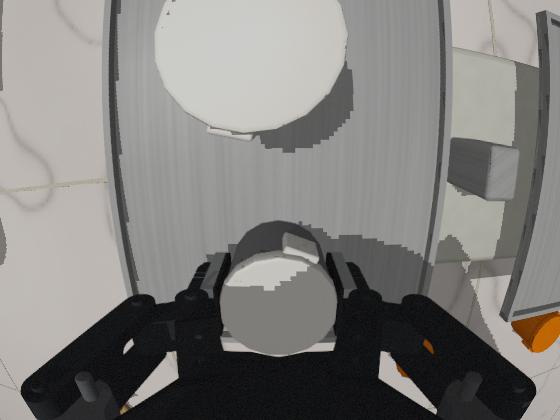

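Request:
drive_tool(
  moves=[
    [[0,0,0,0,0,0],[0,0,0,0,0,0],[0,0,0,0,0,0],[0,0,0,0,0,0],[0,0,0,0,0,0],[0,0,0,0,0,0],[0,0,0,0,0,0],[0,0,0,0,0,0]],
  ],
  claw=0.85,
)

```text
t: 9.75
tool_pos: [0.5148, 0.1879, 0.0933]
tcp_rot: [-0.0, 1.0, -0.028, -0.0]
ft_force: [-1.0, -0.3, 0.2]
opening: 0.849
```

```bash
python3 - <<'E'
from station import status,viewer
from h import *
for n in ("wrist",):
    s=status.read_state()
    f=viewer.grab_frame(n);cv2.imwrite(f"pics/{n}7.png",f["pixels"])
print(s["t"],s["tool_pos"],s["ft_force"],s["opening"]*85)
E
```

```text
9.75 [0.51480307 0.18785553 0.09328502] [-0.96198246 -0.25247794  0.15120608] 72.14316304563432
```

View pics/wrist7.png

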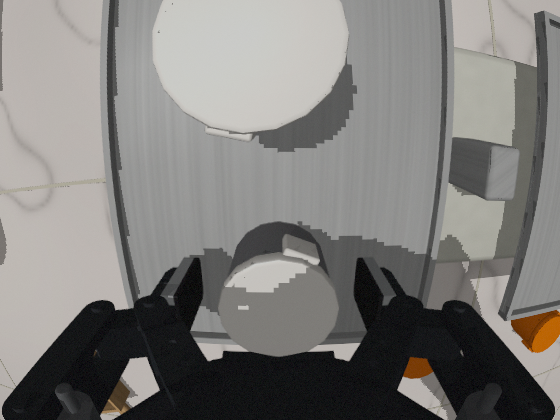

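The pot has been released and stands upright at (280,303), with clear gaps to both fingers. Next I retreat straight up, then back out of view.

Request:
drive_tool(
  moves=[
    [[0,0,-6,0,0,0],[0,0,-22,0,0,0],[0,0,-45,0,0,0],[0,0,-72,0,0,0],[0,0,-100,0,0,0],[0,0,-125,0,0,0],[0,0,-145,0,0,0],[0,0,-150,0,0,0]],
  ],
)

```text
t: 10.8
tool_pos: [0.5154, 0.1881, 0.2455]
tcp_rot: [-0.001, 1.0, -0.028, 0.002]
ft_force: [0.2, -0.6, -1.4]
opening: 0.854
```

Request:
drive_tool(
  moves=[
    [[0,20,0,0,0,0],[0,60,0,0,0,0],[0,105,0,0,0,0],[0,155,0,0,0,0],[0,205,0,0,0,0],[0,250,0,0,0,0],[0,280,0,0,0,0],[0,290,0,0,0,0]],
  ],
)

```text
t: 11.8
tool_pos: [0.4974, -0.1047, 0.2426]
tcp_rot: [0.0, 1.0, -0.03, -0.001]
ft_force: [-0.0, 1.1, -0.7]
opening: 0.852
```

Request:
drive_tool(
  moves=[
    [[-2,20,0,0,0,0],[-6,60,0,0,0,0],[-10,100,0,0,0,0],[-14,140,0,0,0,0],[-17,170,0,0,0,0],[-19,190,0,0,0,0],[-20,200,0,0,0,0],[-20,200,0,0,0,0]],
  ],
)

```text
t: 12.8
tool_pos: [0.4677, -0.3, 0.243]
tcp_rot: [-0.0, 1.0, -0.028, -0.0]
ft_force: [0.8, 1.4, 0.3]
opening: 0.851
```

```bash
python3 - <<'E'
from station import status,viewer
from h import *
import pickle
for n in ("side","top"):
    s=status.read_state()
    f=viewer.grab_frame(n);cv2.imwrite(f"pics/{n}8.png",f["pixels"]); pickle.dump(f,open(f"pics/{n}8.pkl","wb"))
    im=f["pixels"];x0,y0,w,h=(100,130,270,150) if n=="top" else (80,140,300,260)
    k=2.963 if n=="top" else 2.3077
    cv2.imwrite(f"pics/{n}8z.png",cv2.resize(im[y0:y0+h,x0:x0+w],None,fx=k,fy=k,interpolation=cv2.INTER_CUBIC))
print(s["t"],s["tool_pos"],s["ft_force"])
E
```

```text
12.85 [ 0.46794588 -0.2993828   0.24303399] [ 0.83034736 -0.43836951  0.03947419]
```

View pics/side8.png

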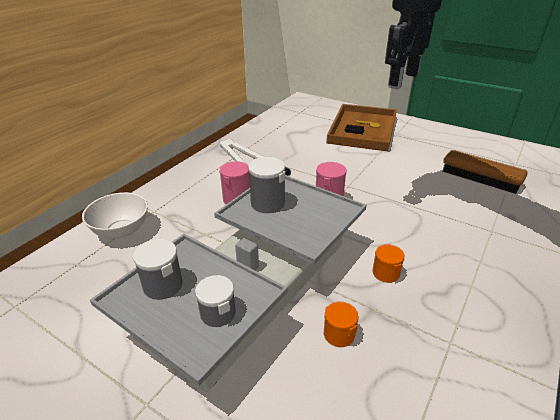

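View pics/side8z.png

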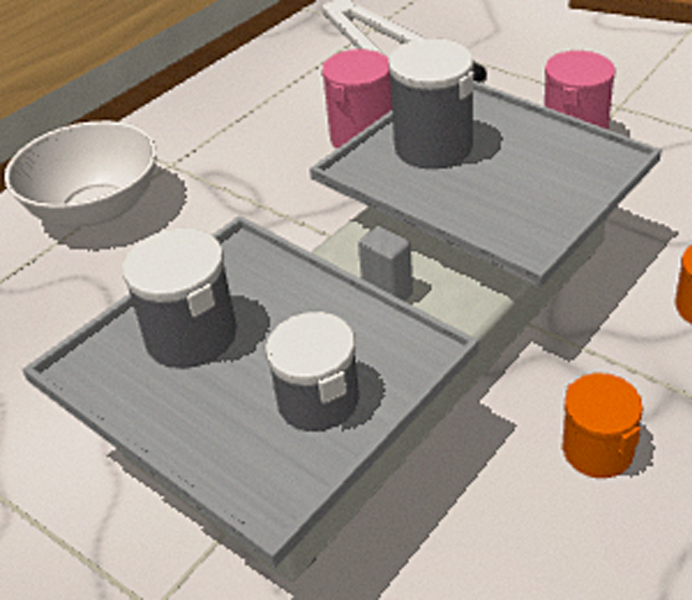

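View pics/top8z.png

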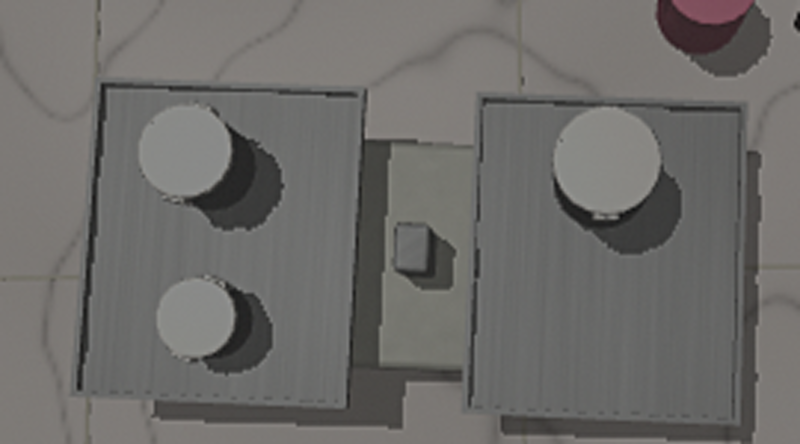

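Side and top views: the small pot stands upright on the left pan's near half (side zoom (311,370)), with the medium behind it. The large pot is alone on the right pan. Next I check that the pans are level.

```bash
python3 - <<'E'
import pickle,numpy as np
from h import *
T=pickle.load(open("pics/top8.pkl","rb"));S=pickle.load(open("pics/side8.pkl","rb"))
tz=lambda x,y:(x/2.963+100-.33,y/2.963+130-.33); sz=lambda x,y:(x/2.3077+80-.3,y/2.3077+140-.3)
P={"RTL":((479,94),(313,174)),"RBL":((463,408),(541,279)),"RBR":((738,421),(659,154)),
"LTL":((100,83),(26,373)),"LBL":((73,394),(276,562)),"LBR":((348,406),(473,342)),"LTR":((366,90),(239,219)),
"small":((196,318),(311,344)),"large":((607,160),(431,61)),"med":((185,152),(173,261))}
R={}
for k,(a,b) in P.items():
    X,e=tri(T,tz(*a),S,sz(*b)); R[k]=X; print(k,np.round(X*1e3,1),np.round(np.array(e)*1e3,1))
c=(R["LTL"]+R["LBR"]+R["LTR"]+R["LBL"])/4; d=R["small"]-c; a=np.radians(2.9)
print("floor est:",R["small"][2]-.046,R["med"][2]-.062,R["large"][2]-.078)
print("small in pan",d[0]*np.cos(a)-d[1]*np.sin(a),d[0]*np.sin(a)+d[1]*np.cos(a))
E
```

```text
RTL [654.2  24.3  83.8] [0.1 0.1]
RBL [457.2  35.6  85.4] [0.6 0.6]
RBR [ 447.6 -132.2   85. ] [0.1 0.1]
LTL [665.4 264.3  89.4] [1.6 1.6]
LBL [469.1 276.   86.6] [0.4 0.4]
LBR [461.5 106.8  88.9] [1.7 1.7]
LTR [658.1  96.   89. ] [1.6 1.6]
small [513.5 188.1 131.3] [0.6 0.6]
large [597.5 -51.6 159.7] [0.3 0.3]
med [608.7 191.4 147.1] [0.7 0.7]
floor est: 0.08526940659849595 0.0851347390593058 0.08166011227229238
small in pan -0.050095725091712354 -0.00021490220479464467
```

Request:
drive_tool(
  moves=[
    [[0,0,0,0,0,0],[0,0,0,0,0,0],[0,0,0,0,0,0],[0,0,0,0,0,0],[0,0,0,0,0,0],[0,0,0,0,0,0],[0,0,0,0,0,0],[0,0,0,0,0,0]],
  ],
)

```text
t: 13.9
tool_pos: [0.4678, -0.3003, 0.2433]
tcp_rot: [-0.0, 1.0, -0.028, -0.0]
ft_force: [-0.1, -0.1, 0.3]
opening: 0.848
```

Request:
drive_tool(
  moves=[
    [[0,0,0,0,0,0],[0,0,0,0,0,0],[0,0,0,0,0,0],[0,0,0,0,0,0],[0,0,0,0,0,0],[0,0,0,0,0,0],[0,0,0,0,0,0],[0,0,0,0,0,0]],
  ],
)

```text
t: 14.9
tool_pos: [0.4678, -0.3003, 0.2433]
tcp_rot: [-0.0, 1.0, -0.028, -0.0]
ft_force: [-0.2, -0.3, -0.1]
opening: 0.851
```

```bash
python3 - <<'E'
from station import status,viewer
from h import *
import pickle
A=pickle.load(open("pics/side8.pkl","rb"))["pixels"];O=pickle.load(open("pics/side0.pkl","rb"))["pixels"]
f=viewer.grab_frame("side");B=f["pixels"];cv2.imwrite("pics/side9.png",B)
g=lambda i:cv2.cvtColor(i,cv2.COLOR_BGR2GRAY).astype(np.float32)
def m(I,J,x,y,w,h):
    P=lambda i:cv2.resize(g(i),None,fx=4,fy=4,interpolation=cv2.INTER_CUBIC)
    I4,J4=P(I),P(J); t=J4[4*y:4*(y+h),4*x:4*(x+w)]; s=I4[4*(y-14):4*(y+h+14),4*(x-8):4*(x+w+8)]
    _,v,_,l=cv2.minMaxLoc(cv2.matchTemplate(s,t,cv2.TM_CCOEFF_NORMED)); return round(v,3),l[0]/4-8,l[1]/4-14
for n,r in (("large",(247,155,42,45)),("med",(132,232,48,52))):
    print(n,"last 2s:",m(A,B,*r),"now vs start",m(B,O,*r))
print("small",m(A,B,192,272,46,48))
S=f
print("px/mm large",(proj(S,[.598,-.052,.16])[1]-proj(S,[.598,-.052,.144])[1])/16,"med",(proj(S,[.609,.191,.145])[1]-proj(S,[.609,.191,.161])[1])/16)
s=status.read_state();print(s["t"],s["tool_pos"],s["ft_force"])
E
```

```text
large last 2s: (0.999, 0.0, 0.0) now vs start (0.807, -0.5, -7.5)
med last 2s: (0.999, 0.0, 0.0) now vs start (0.985, 2.0, 8.5)
small (0.999, 0.0, 0.0)
px/mm large -0.5164318283686047 med 0.5812952095363535
14.95 [ 0.46781825 -0.30027163  0.24332567] [ 7.28402691e-04 -7.72877967e-01 -5.34619141e-01]
```

```bash
python3 -c "
from station import bot
print(bot.sign_off())"
```

```text
the job is handed in; nothing more can be done
None
```

I moved the small pot (about 80 g) from the low pan to the free near half of the high pan and handed the job in at about 15 s. That makes roughly 240 g on each side. The large pot stayed where it was in its pan.

Last checks:
- **Placing:** the small pot stands upright on the pan floor, 50 mm nearer than the pan centre and within 1 mm of its centre line.
- **Other objects:** I saw no sign in the camera images that the orange and pink look-alikes had been disturbed. The gripper was clear of everything.
- **Settled:** the pans and all three pots showed no movement in the camera over the last 2 s before hand-in.
- **Level:** each pan moved about 14.5 mm of the 16 mm from its stop to level. The measured floor heights were about 85 mm and 82 mm. The large pot had also read about 2 mm low at the start, so the true difference is probably only 1–3 mm. That much could come from measurement error or from the pots' weights being approximate, so I can't confirm the pans are exactly level.

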